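# Stand the repaired power supply on end to cool

## Task

The small power supply with the yellow transformer is repaired: take it off its grey block and stand it upright on one of its short ends near the middle of the white ceramic plate, so that air reaches both faces. Leave it standing there by itself, and leave the supply with the red transformer lying where it is.

Things in the scene. Friction and masses are not known exactly. Their poses are not given: they have to be found in the camera images.
- supply_yellow: Power supply, 90 x 50 x 22 mm, 0.15 kg: aluminium U-bracket, green board, yellow transformer, white terminals at one short end. Origin at its centre; x along the 90 mm length (to the terminals), y the 50 mm width, z the thickness. Lies components up on a fixed grey block 70 x 34 x 25 mm high, which it overhangs all round: grip across the plain long sides. Either flat short end may be the foot.
- supply_red: Bystander to leave alone: the same kind and size of power supply but with a red transformer, lying on its own identical grey block. Origin and axes as for the yellow one.
- plate: Fixed white glazed ceramic plate, 150 x 150 mm, 8 mm thick, lying on the blue mat. Origin at the centre of its underside, on the table; z up. Its flat top is 8 mm above the table; nothing stands on it at the start.
Things that resemble listed ones, but are neither listed nor needed, are in the scene too. What is shaped like the supply_yellow but orange is not meant. Of the things shaped like the plate, the white one is meant.

How it is judged (in metres and radians):
At the end, for the whole second after the job is handed in: The supply with the yellow transformer stands on a short end on the white plate, upright within 10 degrees, its centre within 40 mm of the plate's centre seen from above, at rest and released; the red one is within 20 mm of where it started (angle between the x axis of supply_yellow and the z axis of plate, either way round below 0.17 rad and horizontal distance between supply_yellow and plate below 0.04 m and z of supply_yellow in the frame of plate between 0.047 and 0.059 m and contact force between supply_yellow and plate above 0.3 N and linear speed of supply_yellow below 0.02 m/s and angular speed of supply_yellow below 0.1 rad/s and distance of supply_red from where it was at the start of the episode below 0.02 m); the robot touches nothing.
It fails at once if the supply with the red transformer is knocked or carried off its place (more than 20 mm) (distance of supply_red from where it was at the start of the episode above 0.02 m).
It also fails if it takes over 38 s, if anything falls off the work surface, if the arm or the gripper's body presses on something with over 40 N, if the wrist force passes 120 N, or if a joint passes its speed limit or range.

## Robot

A 6-joint arm with a two-finger parallel gripper is mounted at the origin on the work surface. World frame = base frame: x ahead of the robot, y to its left, z up, the work surface at z = 0. Lengths are in mm, angles in degrees, forces in N, time in s.
With the tool pointing down it reaches from about 325 to 900 mm from the base axis. Payload 3.5 kg.
Tool frame: the origin (TCP) lies on the centre line of the jaws, within the pads' length; the fingertips stand ahead of it and the grasp point (between the pads) lies 11 mm behind it (arm.tip_reach is the z of the fingertips in the tool frame, in mm); z points along the fingers, y is the line along which they close (so a half turn about z gives the same grasp; the last joint's range is limited). The gripper opens to 85 mm and grips with 20 to 120 N. Pads are 22 mm wide; open, the fingers measure 114 mm over their backs; the gripper's body (76 mm by 85 mm) begins 54 mm behind the grasp point. The pads swing forward as they close: fully open they stand 13 mm farther back than shut.
Start: joints at [-5.924, 15.837, -1.513, 72.651, 0, 84.076], TCP at [624.997, -0.01, 239.313] pointing down, gripper open.
Joint ranges: [-178.77, 178.77], [-48.84, 107.48], [-61.69, 71.31], [-111.58, 123.2], [-90, 87.43], [-180, 180]. Speed limits (degrees/s): [147.25, 147.25, 180, 180, 180, 180].

## Interface

Orientations are given as [roll, pitch, yaw] about the fixed x, y, z axes, in that order (R = Rz(yaw) Ry(pitch) Rx(roll)).
In Python, from bench import arm gives the robot as it stands. The module is installed in compiled form; this text tells all that it offers.
- The arm moves only by the tool apply_moves, never from a script. Its arguments are lists of equal length, an entry for each row: "linear": the shift along the tool's x, y, z in cm, a list of three; "turn": the turn, a rotation vector about the tool's x, y, z in degrees, a list of three; "grip": the opening, from 0 (shut) to 1 (fully open). A call has 1 to 12 rows; each row is the pose to reach, as a shift and turn from the pose commanded when the call began, along the tool's axes at that moment; what a row does not reach only later rows make up. A row lasts 1/10 s, in which the tool goes at most 50 mm and 8.59 degrees, less where a joint would pass 70% of its speed; a pose out of reach is approached as far as the arm can. A call with a gripper value outside its range is refused whole. The fingers move at their own pace and stop on an object; "grip_force" is the grip in N (left out, the last holds). Time passes only in rows, so rows that repeat a pose let the fingers close. It gives the time, the measured TCP pose, the force, the opening and the grip force at its end, in the units of the state.
- arm.observe(): the state, without advancing time (a new reading comes with each control period).
- arm.read_camera(name): name is "scene" or "side" or "wrist"; returns the picture (400x640x3 uint8, red, green, blue); there is no depth.
- arm.calibration(name): a dict with "camera_matrix" (3x3 intrinsics, pixels), "k1" (the pictures are not rectified: a ray, as slopes to the right and down, at radius r is drawn at 1 + k1 r^2 times it, then the intrinsics apply), "world_to_cam" (4x4, takes a point from world to camera coordinates); the wrist camera has in their place "tool_from_camera" (4x4, takes a point from camera to tool coordinates, whose origin is the TCP and whose axes are the flange's). Camera axes: x right, y down, z forward; pixel columns grow to the right and rows downward; lengths in mm; the calibration is good to about 2 mm. A picture is of the moment at which its call begins: read the wrist's pose just before it. calibration takes no time and is no camera call.
- arm.sign_off(): hands the job in; it is judged then, once.
The state is a dict: "time_s": time; "joints": joint angles; "joint_velocities": joint speeds; "joint_efforts": joint torques, N m; "ee_pos": TCP position; "tcp_rot": TCP orientation; "ft_force": force on the tool from outside, world axes, zero at the start; "torque": the same for the moment, N m; "grip_width": finger opening in mm; "grasp_force": force on a finger pad.
Only numpy, scipy, OpenCV 4.12 (cv2) and the standard library are available. Lean on these libraries where they do the work, as an engineer would, in place of code of your own. Each camera call takes 0.05 s, during which the arm holds its last target. There are 200 camera calls.

## Working session

There is one attempt and no reset: what is moved stays moved. The work goes in short steps, Python scripts to look and compute and a tool call to move; the robot and the scene stay as the last step left them, time stands still between calls to the robot, and variables do not carry over. Pictures are saved under pics/ and viewed, at most 10 in all, crops included, and the job is handed in when it is done.

Besides the shell and the picture viewer there is one more tool, called after ">>>" as name(argument=value, ...) on one line, values as JSON. apply_moves: Moves the arm, as the interface text tells. Its arguments: {"type":"object","properties":{"linear":{"type":"array"},"turn":{"type":"array"},"grip":{"type":"array"},"grip_force":{"type":"number"}},"required":["linear","turn","grip"]}

```bash
mkdir -p pics
python3 - <<'E'
from bench import arm
import cv2,json
for n in("scene","side"):
    cv2.imwrite(f"pics/{n}0.png",arm.read_camera(n)[:,:,::-1])
    c=arm.calibration(n);print(n,{k:(v.tolist() if hasattr(v,'tolist') else v) for k,v in c.items()})
print(arm.calibration("wrist"));print(arm.observe(),arm.tip_reach)
E
```

```text
scene {'camera_matrix': [[510.4249014349175, 0.0, 317.6764660673888], [0.0, 510.4249014349175, 198.27864769271784], [0.0, 0.0, 1.0]], 'k1': -0.02652388696661127, 'world_to_cam': [[0.3663994242586967, 0.9304478512183826, -0.004272945821177177, -142.63700992254437], [0.6763450015895427, -0.2694848523234275, -0.6855183098889936, -267.5647075098479], [-0.6389905325806773, 0.24828352851390592, -0.7280428481490269, 1533.6383871450985], [0.0, 0.0, 0.0, 1.0]]}
side {'camera_matrix': [[375.8146577886895, 0.0, 317.99022397845056], [0.0, 375.8146577886895, 199.8414660339461], [0.0, 0.0, 1.0]], 'k1': 0.01698452862166769, 'world_to_cam': [[0.91748476564708, -0.3977673621881045, -0.0016823743459450538, -391.98792194462874], [-0.2815186657148666, -0.6463474653033202, -0.7092123764783681, 166.6606313912301], [0.28101413782876444, 0.6511651708083676, -0.7049928897985183, 769.4830049301098], [0.0, 0.0, 0.0, 1.0]]}
{'camera_matrix': array([[280.55053586,   0.        , 319.40617355],
       [  0.        , 280.55053586, 198.9999372 ],
       [  0.        ,   0.        ,   1.        ]]), 'k1': -0.04037301
[... 378 characters left out ...]
e_s': 0.1, 'joints': array([-5.92447993e+00,  1.58748292e+01, -1.58956639e+00,  7.26536211e+01,
       -9.67724350e-04,  8.40768485e+01]), 'joint_velocities': array([-0.00268435, -0.03534809,  0.16866366,  0.01200839, -0.12153092,
        0.06753412]), 'joint_efforts': array([ 8.02060767e-04, -4.46709216e+01,  2.96128178e+01,  8.47860065e-03,
       -4.56193129e-05,  5.66283830e-06]), 'ee_pos': array([6.24293807e+02, 5.74654575e-02, 2.38264910e+02]), 'tcp_rot': array([-1.79882514e+02, -1.12161049e-02,  8.99986611e+01]), 'ft_force': array([-0.914291  , -1.28775192, -0.22603095]), 'torque': array([-0.05064866,  0.00970472, -0.06134308]), 'grasp_force': 0.0, 'grip_width': 85.63430870915282} 8.0
```

View pics/scene0.png

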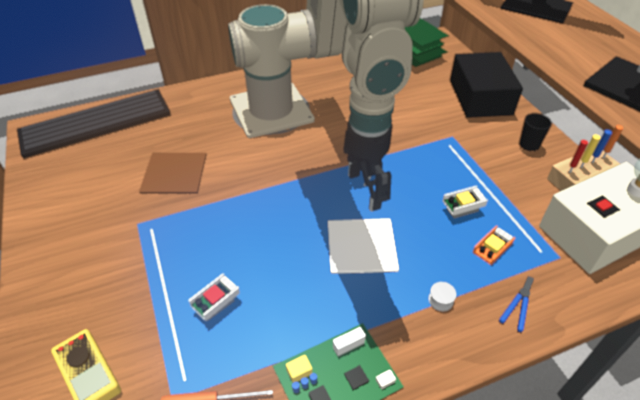

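View pics/side0.png

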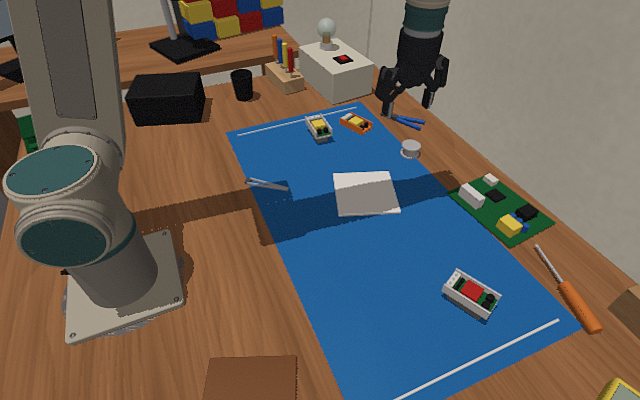

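Candidates: the grey-bracket supply with yellow transformer at scene (465,202), side (319,128), and the orange one at scene (494,244), side (355,123). The first fits, having an aluminium bracket. The red supply is at scene (214,297). The white plate is at scene (363,246); the brown square at (173,172) is not it. I'll confirm with one crop.

```bash
cat > h.py <<'E'
import numpy as np,cv2
from scipy.spatial.transform import Rotation as R
from bench import arm
def T(s):
    M=np.eye(4);M[:3,:3]=R.from_euler('xyz',s['tcp_rot'],degrees=True).as_matrix();M[:3,3]=s['ee_pos'];return M
def cam(n,s=None):
    c=arm.calibration(n)
    W=np.linalg.inv(c['world_to_cam']) if n!='wrist' else T(s)@c['tool_from_camera']
    return np.array(c['camera_matrix']),np.array([c['k1'],0,0,0,0.]),np.array(W)
def onz(n,uv,z,s=None):
    K,d,W=cam(n,s)
    p=cv2.undistortPoints(np.array(uv,float).reshape(-1,1,2),K,d)[:,0]
    r=np.c_[p,np.ones(len(p))]@W[:3,:3].T
    return W[:3,3]+r*((z-W[2,3])/r[:,2])[:,None]
E
python3 - <<'E'
from h import *
np.set_printoptions(precision=1,suppress=True)
print(onz('scene',[[465,202],[494,244],[363,246],[214,297]],[40]*2+[8,40]))
print(onz('side',[[319,128],[355,123],[365,194],[471,293]],[40]*2+[8,40]))
im=cv2.imread('pics/scene0.png')[160:290,310:540]
cv2.imwrite('pics/crop.png',cv2.resize(im,None,fx=3.4,fy=3.4,interpolation=cv2.INTER_CUBIC))
E
```

```text
[[ 571.4  306.4   40. ]
 [ 704.2  296.5   40. ]
 [ 579.6   36.5    8. ]
 [ 608.7 -313.2   40. ]]
[[ 557.5  292.9   40. ]
 [ 664.8  274.2   40. ]
 [ 566.1   25.1    8. ]
 [ 601.1 -316.8   40. ]]
```

View pics/crop.png

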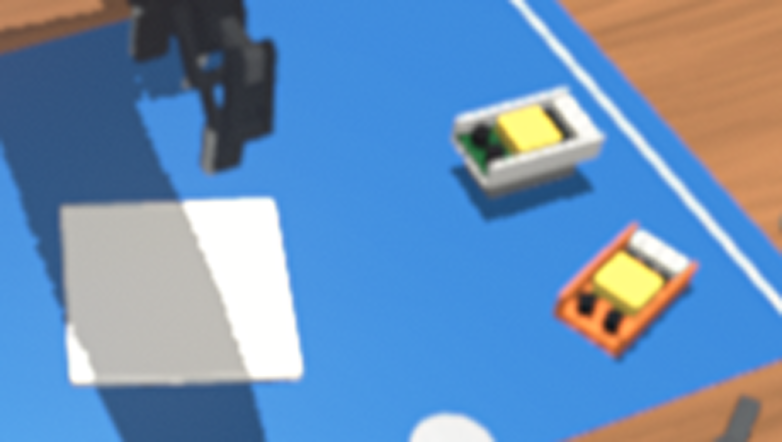

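The crop confirms it: grey-white bracket with yellow transformer at crop (530,140), orange one at (625,285), white plate corners at (62,205), (273,198), (302,378), (70,383).

Run:
```python
from h import *
np.set_printoptions(precision=1,suppress=True)
f=lambda a:np.array(a)/3.4+[310,160]
p=onz('scene',f([[455,122],[490,185],[605,138],[570,90]]),47);print(p,p.mean(0))
q=onz('scene',f([[62,205],[273,198],[302,378],[70,383]]),8);print(q,q.mean(0))
```

```text
[[540.4 265.3  47. ]
 [600.6 256.4  47. ]
 [592.7 354.8  47. ]
 [543.6 358.6  47. ]] [569.3 308.8  47. ]
[[478.4  -7.9   8. ]
 [527.4 132.9   8. ]
 [672.   80.    8. ]
 [620.2 -60.5   8. ]] [574.5  36.1   8. ]
```

>>> apply_moves(linear=[[30.8,-5.7,0],[30.8,-5.7,0],[30.8,-5.7,0],[30.8,-5.7,0],[30.8,-5.7,0],[30.8,-5.7,0],[30.8,-5.7,0],[30.8,-5.7,9],[30.8,-5.7,9],[30.8,-5.7,9],[30.8,-5.7,9],[30.8,-5.7,9]], turn=[[0,0,0],[0,0,0],[0,0,0],[0,0,0],[0,0,0],[0,0,0],[0,0,0],[0,0,0],[0,0,0],[0,0,0],[0,0,0],[0,0,0]], grip=[1,1,1,1,1,1,1,1,1,1,1,1])

```text
time_s: 1.3
ee_pos: [569.9, 308.2, 151.9]
tcp_rot: [179.8, -0.1, 90.0]
ft_force: [0.0, 0.0, 1.2]
grip_width: 85.3
grasp_force: 0.0
```

Run:
```python
from h import *
s=arm.observe();print(s['time_s'],s['ee_pos'],s['tcp_rot'],s['joints'])
cv2.imwrite('pics/w1.png',arm.read_camera('wrist')[:,:,::-1])
import pickle;pickle.dump(s,open('s1','wb'))
```

```text
1.3 [569.87244642 308.1766511  151.90451433] [ 1.79787445e+02 -8.37290623e-02  8.99584714e+01] [ 2.26921596e+01  2.10850839e+01 -5.17364331e+00  6.35128741e+01
 -4.91766997e-03  1.12733834e+02]
```

View pics/w1.png

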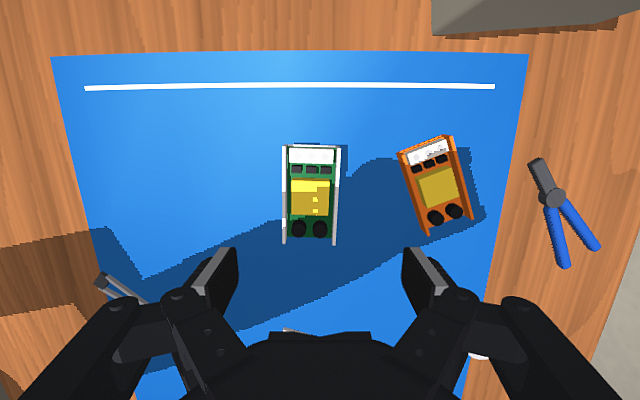

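Wrist view: supply's top rim corners at about (283,146), (341,147), (335,244), (283,244), with terminals on the far (+y) side. Orange decoy's left corner is at (399,152)–(428,238), to +x. The box at the top is beyond the mat.

Run:
```python
from h import *
import pickle
np.set_printoptions(precision=1,suppress=True)
s=pickle.load(open('s1','rb'))
p=onz('wrist',[[283,146],[341,147],[335,244],[283,244]],47,s);print(p,p.mean(0))
m=(p[0]+p[1]-p[2]-p[3])/2;print(np.degrees(np.arctan2(m[1],m[0])),np.linalg.norm(m))
print(onz('wrist',[[399,152],[428,238]],20,s),onz('wrist',[[432,35]],0,s))
```

```text
[[539.4 357.   47. ]
 [588.4 356.1  47. ]
 [584.7 266.3  47. ]
 [536.  266.4  47. ]] [562.1 311.5  47. ]
87.74064728662785 90.32209773490071
[[645.7 348.6  20. ]
 [683.4 259.6  20. ]] [[674.4 454.2   0. ]]
```

```bash
cat >> h.py <<'E'
def pose(g,yaw,tilt,back=0):
    "tool frame: down at yaw, then turned by tilt about own y; g = grasp point"
    r=R.from_euler('xyz',[180,0,yaw],degrees=True)*R.from_rotvec([0,tilt,0],degrees=True)
    return r,np.array(g)+r.as_matrix()[:,2]*(11-back)
def rel(r,p,s=None):
    s=s or arm.observe();M=T(s);c=R.from_matrix(M[:3,:3])
    print('lin cm',np.round(M[:3,:3].T@(p-M[:3,3])/10,2),'turn',np.round((c.inv()*r).as_rotvec(degrees=True),1))
E
python3 - <<'E'
from h import *
rel(*pose([562,316,36],88,-20,80))
E
```

```text
lin cm [ 3.11 -0.77  5.16] turn [  0.6 -20.1   1.9]
```

>>> apply_moves(linear=[[3.1,-0.7,5],[3.1,-0.7,5],[3.1,-0.7,5],[3.1,-0.7,5],[3.1,-0.7,5],[3.1,-0.7,5],[3.1,-0.7,5]], turn=[[0,-20,2],[0,-20,2],[0,-20,2],[0,-20,2],[0,-20,2],[0,-20,2],[0,-20,2]], grip=[1,1,1,1,1,1,1])

```text
time_s: 2.05
ee_pos: [561.8, 338.2, 100.9]
tcp_rot: [179.5, 19.9, 87.8]
ft_force: [0.3, -0.3, -0.3]
grip_width: 85.3
grasp_force: 0.0
```

Run:
```python
from h import *
s=arm.observe();print(s['ee_pos'],s['tcp_rot'])
rel(*pose([562,316,36],88,-20,0),s)
cv2.imwrite('pics/w2.png',arm.read_camera('wrist')[:,:,::-1])
```

```text
[561.78365944 338.24274097 100.8906211 ] [179.520271    19.89442812  87.78677008]
lin cm [0.12 0.04 7.96] turn [ 0.4 -0.1 -0.2]
```

View pics/w2.png

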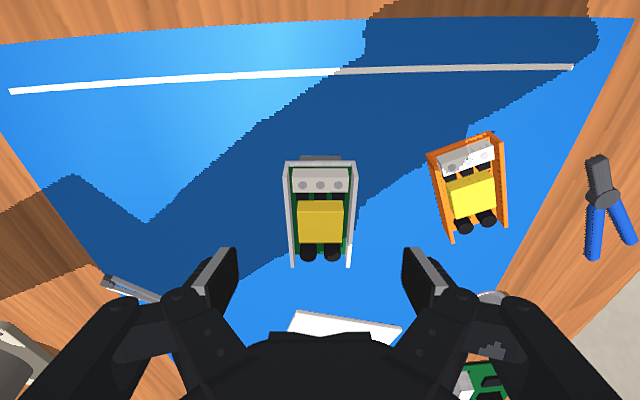

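The supply (columns 285–357) is centred between the fingers (about 319) and square to them. Advance and grip.

>>> apply_moves(linear=[[0,0,3],[0,0,6],[0,0,8],[0,0,8],[0,0,8],[0,0,8],[0,0,8],[0,0,8],[0,0,8],[0,0,8],[0,0,8],[0,0,8]], turn=[[0,0,0],[0,0,0],[0,0,0],[0,0,0],[0,0,0],[0,0,0],[0,0,0],[0,0,0],[0,0,0],[0,0,0],[0,0,0],[0,0,0]], grip=[1,1,1,1,0.4,0.4,0.4,0.4,0.4,0.4,0.4,0.4], grip_force=50)

```text
time_s: 3.3
ee_pos: [562.0, 313.0, 26.2]
tcp_rot: [179.4, 19.9, 87.9]
ft_force: [-0.0, 1.7, 5.8]
grip_width: 49.5
grasp_force: 53.3
```

>>> apply_moves(linear=[[-1,0,-2.8],[-2,0,-5.6],[-3.4,0,-9.4],[-5,0,-14],[-5,0,-14],[-5,0,-14],[-5,0,-14]], turn=[[0,0,0],[0,0,0],[0,0,0],[0,0,0],[0,0,0],[0,0,0],[0,0,0]], grip=[0.4,0.4,0.4,0.4,0.4,0.4,0.4])

```text
time_s: 4.0
ee_pos: [558.6, 312.2, 171.2]
tcp_rot: [179.8, 20.1, 88.0]
ft_force: [-0.6, -0.6, -2.9]
grip_width: 49.1
grasp_force: 52.6
```

Run:
```python
from h import *
s=arm.observe();print(s['ee_pos'],s['grip_width'],s['ft_force'])
rel(*pose([574,20,210],60,70,0),s)
```

```text
[558.60349694 312.15125291 171.17156187] 49.08122582961363 [-0.63794917 -0.55791361 -2.86231469]
lin cm [-27.72   3.04   6.4 ] turn [-12.9  88.   28.3]
```

>>> apply_moves(linear=[[-2.5,0.3,0.5],[-5,0.5,1.1],[-7.5,0.8,1.7],[-10,1.1,2.3],[-12.5,1.4,2.9],[-15,1.6,3.5],[-17.5,1.9,4],[-20,2.2,4.6],[-22.5,2.5,5.2],[-25,2.7,5.8],[-27.7,3,6.4],[-27.7,3,6.4]], turn=[[-1.1,7.3,2.4],[-2.1,14.7,4.7],[-3.2,22,7.1],[-4.3,29.3,9.4],[-5.4,36.7,11.8],[-6.4,44,14.2],[-7.5,51.3,16.5],[-8.6,58.7,18.9],[-9.7,66,21.2],[-10.8,73.3,23.6],[-11.8,80.7,26],[-12.9,88,28.3]], grip=[0.4,0.4,0.4,0.4,0.4,0.4,0.4,0.4,0.4,0.4,0.4,0.4])

```text
time_s: 5.2
ee_pos: [580.6, 25.7, 206.6]
tcp_rot: [179.9, -70.2, 59.7]
ft_force: [0.5, 0.2, -2.1]
grip_width: 49.5
grasp_force: 52.6
```

Run:
```python
from h import *
np.set_printoptions(precision=1,suppress=True)
s=arm.observe();print(s['ee_pos'],s['tcp_rot'],s['grip_width'],s['ft_force'],s['joints'])
rel(*pose([574,36,110],60,70,0),s)
```

```text
[580.6  25.7 206.6] [179.9 -70.2  59.7] 49.48030212387462 [ 0.5  0.2 -2.1] [-32.2  16.3 -31.3  47.5  70.2  84.6]
lin cm [-8.9 -1.1  4.9] turn [ 0.3 -0.2 -0.1]
```

>>> apply_moves(linear=[[-2,-0.3,1],[-4,-0.5,2],[-6,-0.7,3],[-8,-0.9,4],[-10,-1,5],[-11.7,-1.1,5.9],[-11.7,-1.1,5.9],[-11.7,-1.1,5.9],[-11.7,-1.1,5.9]], turn=[[0,0,0],[0,0,0],[0,0,0],[0,0,0],[0,0,0],[0,0,0],[0,0,0],[0,0,0],[0,0,0]], grip=[0.4,0.4,0.4,0.4,0.4,0.4,0.4,0.4,0.4])

```text
time_s: 6.1
ee_pos: [578.3, 48.3, 77.7]
tcp_rot: [179.7, -70.1, 60.2]
ft_force: [0.2, -0.8, -1.4]
grip_width: 49.2
grasp_force: 52.6
```

Run:
```python
from h import *
np.set_printoptions(precision=1,suppress=True)
s=arm.observe();print(s['ee_pos'],s['tcp_rot'],s['grip_width'],s['ft_force'])
a=arm.read_camera('scene')[:,:,::-1][130:310,270:450];b=arm.read_camera('side')[:,:,::-1][70:250,270:450]
cv2.imwrite('pics/p3.png',cv2.resize(np.hstack([a,b]),None,fx=2.2,fy=2.2,interpolation=cv2.INTER_CUBIC))
```

```text
[578.3  48.3  77.7] [179.7 -70.1  60.2] 49.174571595834536 [ 0.2 -0.8 -1.4]
```

View pics/p3.png

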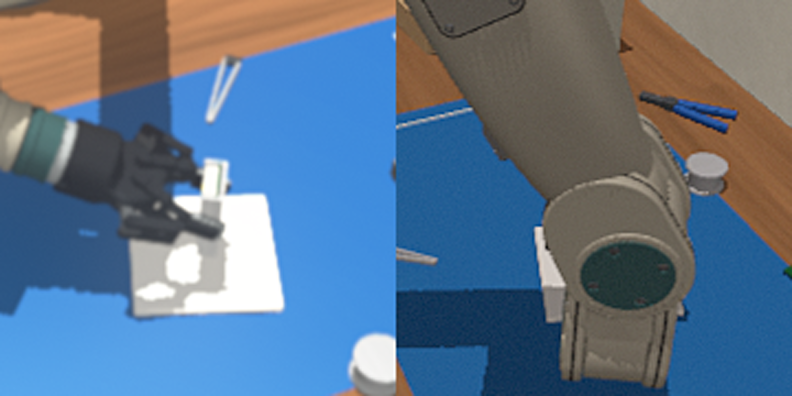

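Scene crop shows the supply vertical over the plate (top at crop (215,165), foot about (213,250)), terminals up. Lower gently.

>>> apply_moves(linear=[[-0.6,0,0.2],[-1.1,0,0.4],[-1.5,0,0.55],[-1.8,0,0.65],[-1.8,0,0.65],[-1.8,0,0.65]], turn=[[0,0,0],[0,0,0],[0,0,0],[0,0,0],[0,0,0],[0,0,0]], grip=[0.4,0.4,0.4,0.4,0.4,0.4])

```text
time_s: 6.8
ee_pos: [578.1, 48.4, 58.2]
tcp_rot: [179.8, -70.1, 60.1]
ft_force: [-0.7, -0.0, -1.8]
grip_width: 49.3
grasp_force: 52.6
```

>>> apply_moves(linear=[[-0.1,0,0.04],[-0.2,0,0.07],[-0.2,0,0.07],[-0.2,0,0.07]], turn=[[0,0,0],[0,0,0],[0,0,0],[0,0,0]], grip=[0.4,0.4,0.4,0.4])

```text
time_s: 7.2
ee_pos: [578.2, 48.4, 56.2]
tcp_rot: [179.8, -70.1, 60.2]
ft_force: [0.1, 0.1, -1.8]
grip_width: 48.9
grasp_force: 52.6
```

Expected remaining gap is about 2 mm; continue in 1 mm steps.

>>> apply_moves(linear=[[-0.1,0,0.04],[-0.15,0,0.05],[-0.15,0,0.05]], turn=[[0,0,0],[0,0,0],[0,0,0]], grip=[0.4,0.4,0.4])

```text
time_s: 7.5
ee_pos: [578.4, 48.4, 55.3]
tcp_rot: [179.7, -70.2, 60.2]
ft_force: [-2.3, -1.3, 2.8]
grip_width: 49.0
grasp_force: 53.0
```

>>> apply_moves(linear=[[-0.1,0,0.03],[-0.1,0,0.03],[-0.1,0,0.03]], turn=[[0,0,0],[0,0,0],[0,0,0]], grip=[0.4,0.4,0.4])

```text
time_s: 7.8
ee_pos: [578.5, 48.4, 55.3]
tcp_rot: [179.7, -70.3, 60.2]
ft_force: [-5.0, -2.5, 8.3]
grip_width: 49.7
grasp_force: 53.6
```

Contact made. Ease off slightly and release slowly.

>>> apply_moves(linear=[[0.1,0,-0.03],[0.1,0,-0.03],[0.1,0,-0.03],[0.1,0,-0.03],[0.1,0,-0.03],[0.1,0,-0.03],[0.1,0,-0.03],[0.1,0,-0.03],[0.1,0,-0.03]], turn=[[0,0,0],[0,0,0],[0,0,0],[0,0,0],[0,0,0],[0,0,0],[0,0,0],[0,0,0],[0,0,0]], grip=[0.4,0.4,0.57,0.6,0.64,0.7,0.8,0.9,0.9], grip_force=20)

```text
time_s: 8.7
ee_pos: [578.2, 48.3, 54.5]
tcp_rot: [179.8, -70.1, 60.2]
ft_force: [-0.3, -0.3, -0.7]
grip_width: 76.7
grasp_force: 0.0
```

Run:
```python
from h import *
s=arm.observe();print(s['ft_force'],s['grip_width'])
a=arm.read_camera('scene')[:,:,::-1][150:290,290:430];b=arm.read_camera('wrist')[:,:,::-1]
cv2.imwrite('pics/p4.png',np.hstack([cv2.resize(a,(300,300),interpolation=cv2.INTER_CUBIC),cv2.resize(b,(480,300))]))
```

```text
[-0.30170733 -0.30409546 -0.73299994] 76.72871713144946
```

View pics/p4.png

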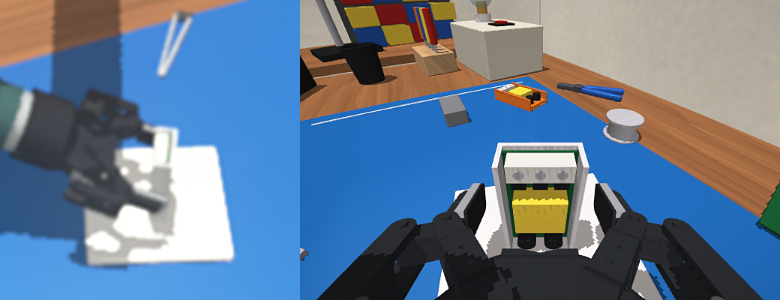

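The supply stands upright on the plate (wrist tile about (540,195)), with both fingers clear. Retreat straight back along the tool.

>>> apply_moves(linear=[[0,0,-1],[0,0,-2.5],[0,0,-4.5],[0,0,-7],[0,0,-9],[0,0,-11],[0,0,-11],[0,0,-11],[0,0,-11]], turn=[[0,0,0],[0,0,0],[0,0,0],[0,0,0],[0,0,0],[0,0,0],[0,0,0],[0,0,0],[0,0,0]], grip=[0.9,0.9,0.9,0.9,0.9,0.9,0.9,0.9,0.9])

```text
time_s: 9.7
ee_pos: [526.2, -40.4, 91.8]
tcp_rot: [179.8, -70.1, 60.2]
ft_force: [-0.2, 0.2, 0.5]
grip_width: 76.8
grasp_force: 0.0
```

Run:
```python
from h import *
a=arm.read_camera('scene')[:,:,::-1];b=arm.read_camera('wrist')[:,:,::-1]
cv2.imwrite('pics/p5.png',np.hstack([cv2.resize(a[150:290,290:430],(300,300),interpolation=cv2.INTER_CUBIC),cv2.resize(b,(480,300))]))
```

```text
(no output)
```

View pics/p5.png

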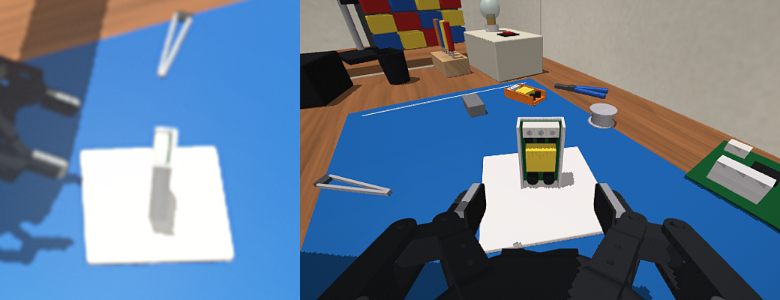

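The supply stands free and upright near the plate's centre (foot at wrist tile (540,187), plate diagonals crossing near (530,183)). The gripper is clear, so I'll hand it in.

```bash
python3 -c "
from bench import arm
print(arm.sign_off())"
```

```text
the job is handed in; nothing more can be done
None
```

I handed the job in at about 10 s: the yellow-transformer supply stands upright by itself near the middle of the white plate, terminals up, and the red one was never approached; no verdict was returned.

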